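# Clamp the cheese block with the wing nut

### The job

Push the loose cheese block on the clamp board gently back until it sits flush against the steel stop under the clamp strap. Then tighten the three-winged brass nut clockwise, a short push at a time between the posts and the guard plate, to about a quarter turn past the point where the rubber foot starts to bear on the cheese, so that it is held firmly but not dented. Keep off the guard plate, do not lean hard on the clamp or the cheese, leave the tub, the cheese wedge and the price card beside the board where they are, and take the hand away.

Things in the scene. Friction and masses are not known exactly. Their poses are not given: they have to be found in the camera images.
- clamp_board: white clamp board 262x150x12 mm, fixed. Origin on its underside below the front face of the steel back stop; x away from the operator, y left, z up. In this frame (mm): board x -137..125; stop x 0..8, y +-60, top z 42; stud at x 30, y 0, top z 117; two 12 mm guide posts with 18 mm black balls at x 64, y +-49, top z 159
- stop_face (a point): point on the front face of the back stop, 30 mm above the counter; axes as the board's
- stud_axis (a point): point on the vertical axis of the stud and nut, 95 mm above the counter; axes as the board's
- guard: upright aluminium guard plate 150 mm wide (y), its front face 87 mm behind the stud axis, top edge 212 mm above the counter; origin and axes the same as the board's. Must not be touched with more than 5 N
- strap: steel clamp strap 150x36x10 mm with a rear cross lug 126x22 mm round the guide posts; carries nut and foot. Moves only straight down, 20 mm per full turn of the nut. Origin on the stud axis at the strap's underside (86 mm above the counter when fully open), x along the board away from the operator
- foot_mount (a point): point on the strap's underside above its rubber foot (28 mm diameter), 75 mm in front of the stud axis. The foot's underside is 19.5 to 26.5 mm below this point: its screw setting differs every time and is not measured. The foot is sprung, 8 N/mm: a quarter turn of the nut past first touch presses with 40 N, a half turn with 80 N
- wing_nut: brass nut with three upright wings 120 degrees apart, on the strap. Origin on its axis at the strap's top face (10 mm above the strap's origin), z up; one wing points along its -x. Wings 7 mm thick, from 11 to 36 mm radius, 6 to 32 mm above the origin; hub radius 15 mm. Clockwise from above tightens (the wing nearest the operator goes left)
- nut_top (a point): point on the nut's axis 32 mm above its origin, level with the wing tops. Turning takes about 0.22 N m while the foot hangs free, and 0.13 N m more for each quarter turn after first touch (read with the push paused, about two thirds of these). The foot first touches the cheese 40 to 210 degrees of turn after the start. The nut stays where it is left
- cheese: cream-coloured block of cheese, 74 (x) x 87 (y) x 43 mm high, 0.15 to 0.31 kg, loose on the board in front of the stop. Origin at the centre of its underside; when home its centre is 37 mm in front of the stop face and its x lies along the board's x. It starts 25 to 50 mm short of the stop, a little askew
- tub: tub with clear lid, 94 mm wide, 51 mm high, loose beside the board on the left; origin under its centre; to be left alone
- wedge: yellow cheese wedge 83 x 133 x 61 mm, loose beside the board on the right; origin under its centre; to be left alone
- card: black price card on a foot, 30 x 75 x 62 mm, loose beside the board at the rear left; origin under its centre; to be left alone
Not all that is in view belongs to the job. Leave any green look-alike of the cheese alone.

How it is judged (in metres and radians):
On the way, in this order (a step that is already met when the one before it is completed fails the run):
1. the cheese block stands flush against the back stop, the foot not yet bearing on it (x of cheese in the frame of stop_face above -0.041 m and y of cheese in the frame of stop_face between -0.03 and 0.03 m and angle between the x axis of cheese and the x axis of clamp_board, either way round below 0.09 rad and contact force between strap and cheese below 1 N), for 0.2 s.
2. the foot bears on the cheese with 20 to 60 N (an eighth to three eighths of a turn past first touch) (contact force between strap and cheese between 20 and 60 N), for 0.2 s.
At the end, for the whole second after the job is handed in: the cheese is within 4 mm of the stop, within 30 mm of the board's centre line and within 5 degrees of square, the foot presses on it with 20 to 60 N, and nothing is touched (all of step 2 and x of cheese in the frame of stop_face above -0.041 m and y of cheese in the frame of stop_face between -0.03 and 0.03 m and angle between the x axis of cheese and the x axis of clamp_board, either way round below 0.09 rad and linear speed of cheese below 0.01 m/s and contact force between the fingers and strap below 0.5 N).
It fails at once if the foot pressed on the cheese with more than 80 N (dented) (contact force between strap and cheese above 80 N).
It fails at once if the fingers pushed the strap or the nut with more than 40 N (contact force between the fingers and strap above 40 N).
It fails at once if the fingers pushed the cheese with more than 35 N (contact force between the fingers and cheese above 35 N).
It fails at once if the guard plate was touched with more than 5 N (contact force between any of the fingers, the arm and guard above 5 N).
It fails at once if the tub, the wedge or the price card was moved by more than 15 mm (distance of any of tub, wedge, card from where it was at the start of the episode above 0.015 m).
It also fails if it takes over 72 s, if anything falls off the work surface, if the arm or the gripper's body presses on something with over 40 N, if the wrist force passes 120 N, or if a joint passes its speed limit or range.

### The arm

A 6-joint arm with a two-finger parallel gripper is mounted at the origin on a cart in front of the work surface, level with it; the furniture and walls round the work are solid. World frame = base frame: x ahead of the robot, y to its left, z up, the work surface at z = 0. Lengths are in mm, angles in degrees, forces in N, time in s.
With the tool pointing down it reaches from about 250 to 775 mm from the base axis. Payload 8.9 kg.
Tool frame: the origin (TCP) lies at the very end of the fingers, on their centre line; the grasp point (between the pads) lies 19 mm behind it; z points along the fingers, y is the direction in which the jaws open and shut (so a half turn about z gives the same grasp; the last joint's range is limited). The gripper opens to 85 mm and grips with 20 to 120 N. Pads are 22 mm wide; open, the fingers measure 114 mm over their backs; the gripper's body (76 mm by 85 mm) begins 54 mm behind the grasp point. The pads swing forward as they close: fully open they stand 13 mm farther back than shut.
Start: joints at [57.852, 16.656, -8.789, 64.555, 0, 82.019], TCP at [214.931, 478.987, 231.305] pointing down, gripper open.
Joint ranges: [-144.48, 144.48], [-52.06, 99.96], [-74.48, 78.29], [-112.23, 115.85], [-86.99, 84.42], [-180, 180]. Speed limits (degrees/s): [127.2, 127.2, 159.86, 180, 180, 180].

### API

Orientations are given as [roll, pitch, yaw] about the fixed x, y, z axes, in that order (R = Rz(yaw) Ry(pitch) Rx(roll)).
In Python, from plant import robot, imaging gives the robot as it stands. Calls block until the motion is done:
- robot.reach(position, orientation): joint-space move of the TCP to a pose.
- robot.movel(position, rot=None, feed=150, guard=None): straight line of the TCP; rot=None keeps the orientation; feed is the mean speed in mm/s. With guard (N) it stops when the force on the tool has changed by that much, and returns True; else False.
- robot.set_joints(angles): joint-space move.
- robot.gripper_open() and robot.grasp(squeeze=None): open the fingers fully, or close them until they stop; squeeze is the grip in N (None keeps the last).
- robot.pause(seconds).
- robot.inverse_kinematics(position, orientation): joint angles nearest the present ones, or None.
- imaging.snapshot(name): name is "scene" or "top" or "wrist"; returns a dict with "image" (400x640x3 uint8, red, green, blue), "K" (3x3 intrinsics, pixels), "camera_from_world" (4x4, takes a point from world to camera coordinates). Camera axes: x right, y up, looking along -z (the intrinsics and any distortion apply to the point x, -y, -z); pixel columns grow to the right and rows downward; lengths in mm; the calibration is good to about 2 mm. A picture is of the moment at which its call begins. There is no depth.
A pose or a line that the arm cannot do raises robot.IKError and nothing moves.
- robot.finish_job(): hands the job in, once; it reports no verdict.
Readings, each from a call of its own:
- robot.current_time(): time.
- robot.current_joint_pos(): joint angles.
- robot.current_qvel(): joint speeds.
- robot.current_tau(): joint torques, N m.
- robot.current_eef_pos(): TCP position.
- robot.current_tcp_rot(): TCP orientation.
- robot.current_wrist_force(): force on the tool from outside, world axes, zero at the start.
- robot.current_wrist_torque(): the same for the moment, N m.
- robot.current_width(): finger opening in mm.
Only numpy, scipy, OpenCV 4.12 (cv2) and the standard library are available. Lean on these libraries where they do the work, as an engineer would, in place of code of your own. Each camera call takes 0.05 s, during which the arm holds its last target. There are 200 camera calls.

## Working session

There is one attempt and no reset: what is moved stays moved. The work goes in short steps, each a Python script; the robot and the scene stay as the last script left them, time stands still between calls to the robot, and variables do not carry over. Pictures are saved under pics/ and viewed, about 8 in all and at most 12, crops included, and the job is handed in when it is done.

```bash
ls; mkdir -p pics
python3 - <<'E'
from plant import robot, imaging
import cv2
for n in ["scene","top"]:
    s=imaging.snapshot(n); cv2.imwrite(f"pics/{n}0.png",s["image"][...,::-1]); print(n,s["K"].round(1).tolist(),s["camera_from_world"].round(3).tolist(),[k for k in s])
print(robot.current_time(),robot.current_tcp_rot())
E
```

```text
pics
scene [[381.3, 0.0, 319.3], [0.0, 381.3, 193.3], [0.0, 0.0, 1.0]] [[-0.24, -0.971, -0.015, 13.529], [0.766, -0.199, 0.611, -581.59], [-0.596, 0.135, 0.792, -531.561], [0.0, 0.0, 0.0, 1.0]] ['image', 'K', 'camera_from_world']
top [[442.6, 0.0, 318.8], [0.0, 442.6, 203.4], [0.0, 0.0, 1.0]] [[-0.001, -1.0, -0.004, -143.521], [0.999, -0.001, 0.036, -633.765], [-0.036, -0.004, 0.999, -986.855], [0.0, 0.0, 0.0, 1.0]] ['image', 'K', 'camera_from_world']
0.1 [-1.79935498e+02 -1.18910067e-02  1.55833586e+02]
```

View pics/scene0.png

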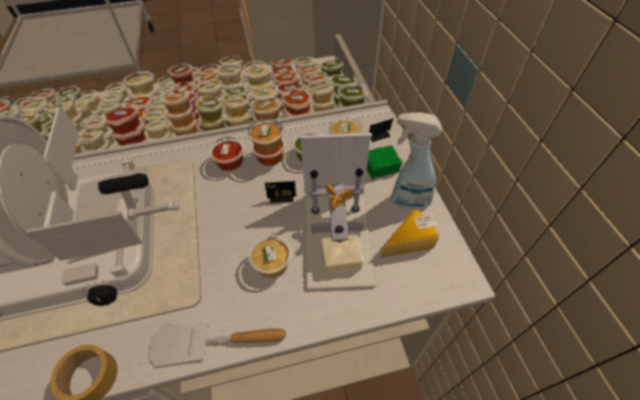

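View pics/top0.png

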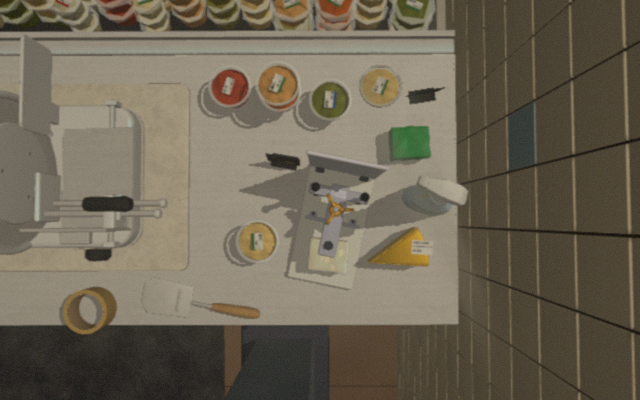

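The scene has the clamp board at about (332,220) in the top view. On it are the cream block at (328,255), the strap, the orange nut at (337,208) and the posts. The green block at (410,142) is a look-alike lying off the board, so the cream block is the cheese. I'll measure it roughly from the top view, then look from the wrist camera.

```bash
cat > h.py <<'E'
import numpy as np, cv2
from plant import robot, imaging
def snap(n,f=None):
    s=imaging.snapshot(n)
    if f: cv2.imwrite(f"pics/{f}.png",s["image"][...,::-1])
    return s
def ray(s,uv,z):
    T=s["camera_from_world"];R=T[:3,:3];t=T[:3,3];c=-R.T@t
    d=R.T@(np.diag([1,-1,-1])@np.linalg.inv(s["K"])@np.array([uv[0],uv[1],1.]))
    return c+d*(z-c[2])/d[2]
def proj(s,p):
    T=s["camera_from_world"];q=np.diag([1,-1,-1])@(T[:3,:3]@np.asarray(p,float)+T[:3,3]);q=s["K"]@q;return q[:2]/q[2]
E
python3 - <<'E'
from h import *
s=snap("top")
im=s["image"]
for n,uv,z in [("ballL",(315,188),150),("ballR",(365,197),150),("nut",(336,208),125),("cheese",(327,256),55),("bd FL",(289,276),12),("bd FR",(351,288),12)]:
    print(n,ray(s,uv,z).round(1))
c=cv2.resize(im[140:300,260:400],None,fx=4,fy=4,interpolation=cv2.INTER_CUBIC)[:600]
cv2.imwrite("pics/crop1.png",c[...,::-1])
E
```

```text
ballL [ 658.7 -137.4  150. ]
ballR [ 641.  -234.4  150. ]
nut [ 620.4 -179.   125. ]
cheese [ 519.1 -161.9   55. ]
bd FL [471.  -77.3  12. ]
bd FR [ 444.2 -216.1   12. ]
```

View pics/crop1.png

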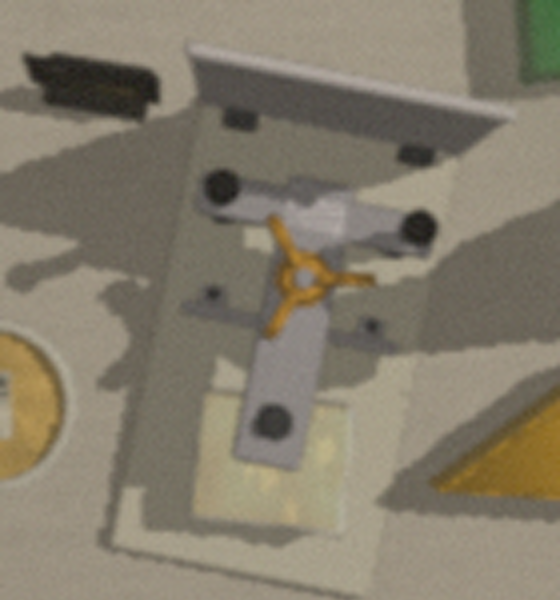

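Crop: the balls are at crop (221,187) and (420,228), and the nut at (305,280) with wings pointing front-left, rear-left and right. The cream cheese is at (272,463), about 5° askew and about 31 mm short of the stop. Board yaw comes out at about -10.3°, and the stud at about (616,-180). Next I push the cheese home with the fingers shut, slightly left of centre so it squares up.

```bash
cat >> h.py <<'E'
YAW=-10.3; a=np.radians(YAW)
BX=np.array([np.cos(a),np.sin(a)]);BY=np.array([-np.sin(a),np.cos(a)]);O=np.array([649.9,-185.9])-64*BX
def B(x,y,z): return [*(O+x*BX+y*BY),z]
def toB(p): d=np.asarray(p[:2])-O; return np.array([d@BX,d@BY])
E
python3 - <<'E'
from h import *
rot=[180,0,180+YAW]
robot.grasp(20)
robot.reach(B(-136,3,180),rot)
robot.movel(B(-136,3,40),feed=120)
print(robot.current_joint_pos(),robot.current_eef_pos(),robot.current_wrist_force())
f0=np.array(robot.current_wrist_force())
print(robot.movel(B(-100,3,40),feed=40,guard=12), toB(robot.current_eef_pos()))
hit=robot.movel(B(-76,3,40),feed=15,guard=10)
print(hit,toB(robot.current_eef_pos()),np.array(robot.current_wrist_force())-f0)
robot.movel(B(-125,3,40),feed=80)
robot.movel(B(-125,3,230),feed=200)
s=snap("wrist","w1"); snap("top","t1")
print(robot.current_time())
import pickle; pickle.dump(s,open("w1.pkl","wb"))
E
```

```text
[-2.67657429e+01  2.33227317e+01 -3.18073625e+01  3.48073882e+01
  8.82637265e-04 -1.64675561e+01] [ 454.15728383 -147.41686324   40.54478253] [-0.26148956  0.01919876  0.10277215]
False [-100.03326813    2.98249046]
True [-82.43061898   3.15314419] [ 1.13978706 -0.30956995 -0.35132674]
8.725
```

View pics/w1.png

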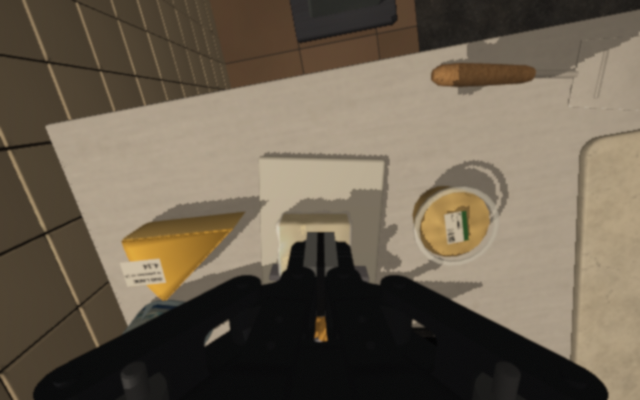

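The wrist view shows the board's front edge at row 155 (cols 260–388) and the cheese's front edge at about row 213 (cols 278–350), nearly parallel. I'll measure both edges.

Run:
```python
from h import *
import pickle
s=pickle.load(open("w1.pkl","rb")); g=cv2.GaussianBlur(s["image"],(3,3),0).astype(int)
print(s["image"][160:226:3,300].tolist())
for n,cols,r0,r1,z in [("board",range(270,380,10),145,165,12),("cheese",range(284,346,6),205,222,55)]:
    P=[]
    for c in cols:
        col=g[r0:r1,c].sum(1); d=np.abs(col[2:]-col[:-2]); r=r0+1+d.argmax(); P.append(toB(ray(s,(c,r),z)))
    P=np.array(P); k=np.polyfit(P[:,1],P[:,0],1); print(n,P.round(1).tolist(),"slope deg",np.degrees(np.arctan(k[0])),"x at y=0",k[1])
for u in [(278,213),(350,213)]: print(toB(ray(s,u,55)))
t=snap("top")
c=cv2.resize(t["image"][140:290,260:400],None,fx=4,fy=4,interpolation=cv2.INTER_CUBIC); cv2.imwrite("pics/c2.png",c[...,::-1])
```

```text
[[176, 163, 139], [189, 176, 152], [188, 175, 151], [188, 175, 150], [188, 176, 150], [188, 175, 151], [188, 175, 151], [188, 175, 150], [188, 175, 150], [188, 175, 151], [188, 174, 150], [188, 174, 150], [188, 173, 150], [169, 156, 134], [125, 115, 98], [120, 110, 94], [120, 110, 94], [115, 106, 91], [104, 92, 72], [103, 90, 66], [103, 90, 67], [130, 116, 87]]
board [[-135.7, -55.2], [-135.7, -43.6], [-135.7, -31.9], [-135.7, -20.3], [-134.5, -8.6], [-134.5, 3.1], [-140.3, 14.7], [-134.5, 26.4], [-133.3, 38.1], [-133.3, 49.8], [-133.3, 61.5]] slope deg 1.1561124124938953 x at y=0 -135.18848235593674
cheese [[-84.2, -35.8], [-88.7, -29.2], [-91.0, -22.7], [-83.0, -16.4], [-83.0, -10.0], [-83.0, -3.5], [-83.0, 3.0], [-83.0, 9.5], [-83.0, 16.0], [-83.0, 22.4], [-83.0, 28.9]] slope deg 4.25268751431715 x at y=0 -84.11525440853309
[-83.0687824  -42.32838084]
[-82.98694931  35.38168929]
```

Run:
```python
from h import *
import pickle
s=pickle.load(open("w1.pkl","rb"));c=cv2.resize(s["image"][140:270,240:400],None,fx=5,fy=4.5,interpolation=cv2.INTER_CUBIC)[:600]; cv2.imwrite("pics/c3.png",c[...,::-1])
```

```text
(no output)
```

View pics/c3.png

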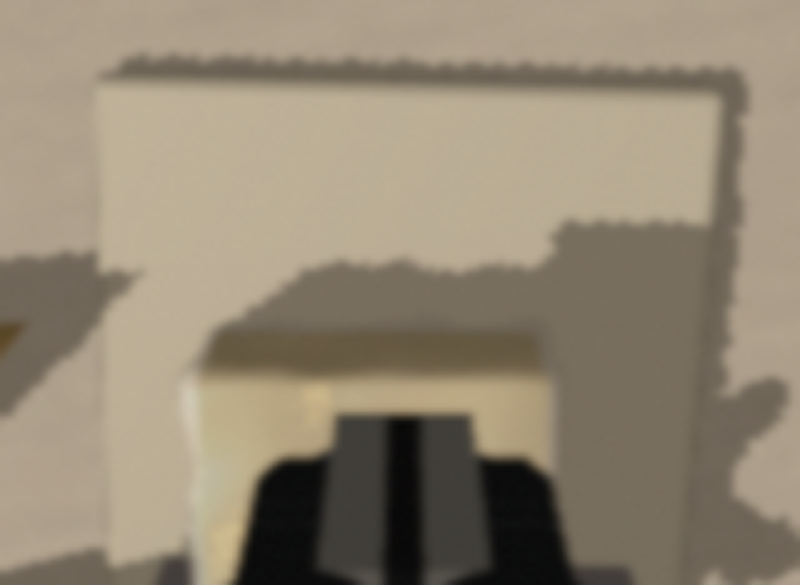

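The crop shows the cheese's bottom front edge at row 213 and its top front edge at about row 223, both roughly parallel to the board's front edge. I'll refine the board yaw from the balls and from this edge, then compute how far short the cheese is.

Run:
```python
from h import *
import pickle
s=pickle.load(open("w1.pkl","rb"))
f=lambda x,y:(240+x/5-.4,140+y/4.5-.4)
for n,p,z in [("bdL",(97,82),12),("bdR",(720,96),12),("ch bot L",(215,328),12),("ch bot R",(545,332),12),("ch top L",(200,374),55),("ch top R",(552,374),55)]:
    print(n,toB(ray(s,f(*p),z)).round(1))
for k in ["top","scene"]:
    t=snap(k); hsv=cv2.cvtColor(t["image"],cv2.COLOR_RGB2HSV)
    m=(t["image"].max(2)<55).astype(np.uint8)
    _,_,st,ce=cv2.connectedComponentsWithStats(m)
    roi=(300,380,175,210) if k=="top" else (300,375,160,190)
    for i,(c,q) in enumerate(zip(ce,st)):
        if roi[0]<c[0]<roi[1] and roi[2]<c[1]<roi[3] and q[4]>8: print(k,c.round(1),q[4],ray(t,c,150).round(1),toB(ray(t,c,150)).round(1))
```

```text
bdL [-135.9  -68.1]
bdR [-132.1   77.4]
ch bot L [-68.5 -42.8]
ch bot R [-67.2  38.1]
ch top L [-71.9 -41. ]
ch top R [-71.8  35.7]
top [334.  188.2] 233903 [ 658.2 -174.3  150. ] [70.1 12.9]
top [363.9 178.8] 16 [ 676.4 -232.4  150. ] [ 98.4 -41. ]
top [315.  186.3] 45 [ 662.  -137.4  150. ] [67.2 49.9]
top [364.3 196.9] 40 [ 641.2 -233.   150. ] [ 63.9 -47.9]
scene [313.6 174. ] 39 [ 657.9 -138.3  150. ] [63.4 48.3]
```

View pics/c2.png

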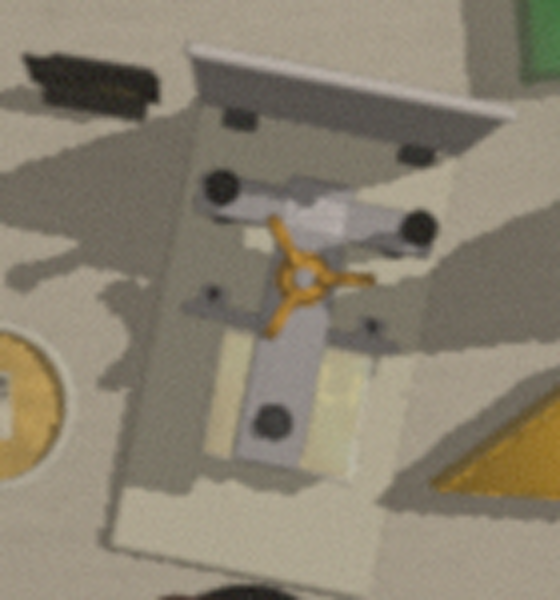

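The cheese is home: its front edge is about -71 to -75 mm against the expected -74, and about 1–2° askew. Board yaw corrects to about -12°. I'll give the cheese a gentle squaring nudge left of centre, and measure the nut's axis and wing angles from the top view.

```bash
cat >> h.py <<'E'
O=O+2*BX+2*BY
YAW=-11.9; a=np.radians(YAW)
BX=np.array([np.cos(a),np.sin(a)]);BY=np.array([-np.sin(a),np.cos(a)])
def nut(zt=118):
    t=snap("top"); hsv=cv2.cvtColor(t["image"],cv2.COLOR_RGB2HSV)
    m=cv2.inRange(hsv,(8,120,90),(25,255,255)); m[:190]=0;m[235:]=0;m[:,:312]=0;m[:,362:]=0
    v,u=np.nonzero(m); P=np.array([toB(ray(t,(x,y),zt)) for x,y in zip(u,v)])
    c=P.mean(0); d=P-[30,0]; r=np.hypot(*d.T); th=np.arctan2(d[:,1],d[:,0]); k=(r>18)&(r<42)
    return c,len(P),(np.degrees(np.angle(np.exp(3j*th[k]).sum()))/3)%120
E
python3 - <<'E'
from h import *
rot=[180,0,180+YAW]
print("nut c,n,wing angle mod 120",nut())
robot.movel(B(-125,20,120),rot,feed=200)
robot.movel(B(-112,20,40),feed=120)
hit=robot.movel(B(-78,20,40),feed=20,guard=9)
print(hit,toB(robot.current_eef_pos()),robot.current_wrist_force())
robot.movel(B(-120,20,40),feed=100)
robot.movel(B(-120,0,200),feed=200)
s=snap("wrist","w2")
print(robot.current_time())
g=s["image"]
for y in (-25,0,25):
  for n,z,x in (("board",12,-137),("bot",12,-74),("top",55,-74)): print(n,y,proj(s,B(x,y,z)).round(1))
c=cv2.resize(g[120:270,220:420],None,fx=4,fy=4,interpolation=cv2.INTER_CUBIC); cv2.imwrite("pics/c4.png",c[...,::-1])
E
```

```text
nut c,n,wing angle mod 120 (array([29.49274954,  1.08060143]), 195, np.float64(40.249173320438864))
True [-84.43664097  20.31206573] [0.90816124 1.0302793  0.28102742]
13.2833
board -25 [296.5 156.6]
bot -25 [297.7 212.4]
top -25 [294.7 226.9]
board 0 [319.9 156.6]
bot 0 [320.  212.3]
top 0 [320.  226.9]
board 25 [343.3 156.6]
bot 25 [342.2 212.3]
top 25 [345.2 226.8]
```

View pics/c4.png

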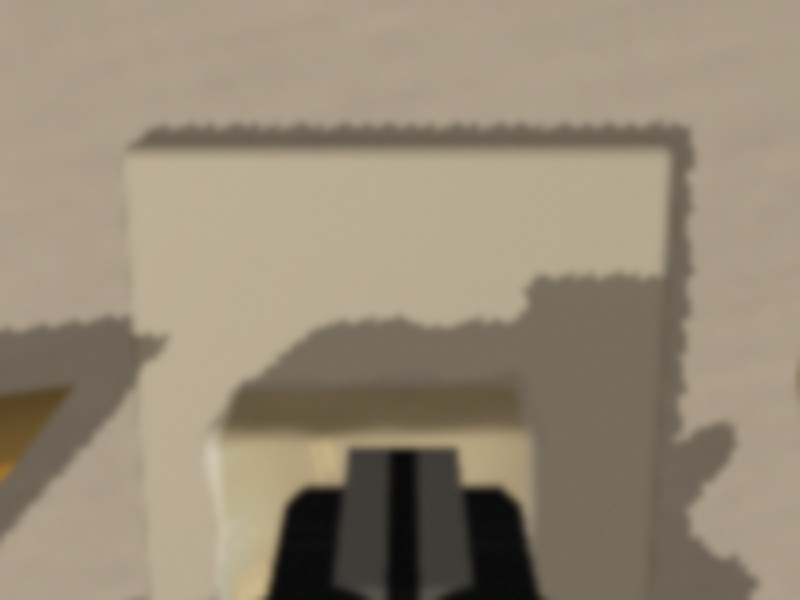

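The board's front edge is at row 157.5 and the cheese's top edge at row 228, both horizontal. That matches the prediction for home and square. The nut axis agrees within 1 mm, with a wing at 160°. First stroke: push that wing from 160° to 95°.

```bash
cat >> h.py <<'E'
S=np.array([30.,.5])
def pose(w,d,z,r=28):
    t=np.radians(w); u=np.array([np.cos(t),np.sin(t)]); n=np.array([-u[1],u[0]])
    return B(*(S+r*u+d*n),z),[180,0,w+YAW]
def tau():
    F=np.array(robot.current_wrist_force());T=np.array(robot.current_wrist_torque());p=np.array(robot.current_eef_pos())
    q=p[:2]-np.array(B(*S,0))[:2]; return F,T,q[0]*F[1]-q[1]*F[0]
def log(w):
    F,T,m=tau(); print(f"{robot.current_time():.1f} w={w:.0f} F",F.round(1),"T",T.round(2),"m@tcp %.3f"%(m/1000),"sum %.3f"%(m/1000+T[2]),flush=True)
def stroke(w0,w1,turn,d,step=8):
    """push wing from w0 down to w1; turn = turn so far when wing at w0"""
    w=w0
    while w>w1+.01:
        w=max(w-step,w1); p,r=pose(w,d,108-20*(turn+w0-w)/360); robot.movel(p,r,feed=25); robot.pause(.15); log(w)
        if np.linalg.norm(tau()[0])>25: print("HIGH");break
    return turn+w0-w
E
python3 - <<'E'
from h import *
w=160
p,r=pose(w,30,190); robot.movel(p,r,feed=180); print(robot.current_joint_pos())
p,r=pose(w,30,108); print(robot.movel(p,feed=100,guard=8)); log(w)
p,r=pose(w,15,108); print(robot.movel(p,feed=20,guard=4))
e=toB(robot.current_eef_pos())-S; t=np.radians(w); d=e@[-np.sin(t),np.cos(t)]; print("contact d",d); log(w)
print(stroke(w,128,0,min(d,20)))
print("nut",nut())
E
```

```text
[-2.49601170e+01  2.71933477e+01  6.73502345e-01  6.35827018e+01
  9.43623941e-04  6.86429521e+00]
False
15.0 w=160 F [ 0.2 -0.2  0.3] T [-0.    0.01  0.01] m@tcp 0.009 sum 0.019
True
contact d 17.714863258400076
15.7 w=160 F [ 0.1 -1.3  0.3] T [-0.18  0.04  0.05] m@tcp 0.043 sum 0.093
16.1 w=152 F [-2.3 -4.4  0.3] T [-0.91  0.57  0.01] m@tcp 0.156 sum 0.162
16.6 w=144 F [-2.3 -4.7 -0.4] T [-0.92  0.52  0.03] m@tcp 0.171 sum 0.201
17.1 w=136 F [-2.  -4.7  0.8] T [-0.89  0.53  0.04] m@tcp 0.172 sum 0.212
17.6 w=128 F [-2.6 -4.7  0.4] T [-0.88  0.64  0.01] m@tcp 0.179 sum 0.185
32
nut (array([34.67221892, -9.17676103]), 67, np.float64(90.77462374828838))
```

Contact came where predicted, and the paused torque of about 0.15–0.2 N m means the foot still hangs free. I'll carry on with averaged readings.

```bash
cat >> h.py <<'E'
def log(w,turn=None,n=8):
    A=[]
    for _ in range(n):
        F,T,m=tau(); A.append([m/1000+T[2],m/1000,T[2],np.hypot(*F[:2])]); robot.pause(.02)
    A=np.array(A); print(f"{robot.current_time():.1f} w={w:.0f} turn={turn} sum,m,Tz,F",A.mean(0).round(3),"sd",A.std(0).round(3),flush=True)
    return A.mean(0)
def stroke(w0,w1,turn,d=17.7,step=10,stop=9):
    w=w0
    while w>w1+.01:
        w=max(w-step,w1); p,r=pose(w,d,108-20*(turn+w0-w)/360); robot.movel(p,r,feed=30); robot.pause(.1); A=log(w,turn+w0-w)
        if A[3]>25 or A[0]>stop: print("STOP");break
    return turn+w0-w
def regrip(w,turn):
    """leave the wing, go to the wing at angle w (board) from above"""
    x=robot.current_eef_pos(); 
    robot.movel([x[0],x[1],190],feed=200)
    p,r=pose(w,30,190); robot.movel(p,r,feed=180)
    z=108-20*turn/360; p,r=pose(w,30,z); print("down",robot.movel(p,feed=120,guard=8)); log(w,"free")
    p,r=pose(w,15,z); h=robot.movel(p,feed=20,guard=4)
    e=toB(robot.current_eef_pos())-S; t=np.radians(w); print("contact",h,e@[-np.sin(t),np.cos(t)])
E
python3 - <<'E'
from h import *
t=stroke(128,95,32); print(t)
# back off slightly, then next wing
p,r=pose(95,22,108-20*t/360); robot.movel(p,r,feed=80)
regrip(215,t)
t=stroke(215,185,t)
E
```

```text
18.2 w=118 turn=42 sum,m,Tz,F [ 0.14   0.165 -0.025  4.955] sd [0.04  0.021 0.026 0.625]
18.8 w=108 turn=52 sum,m,Tz,F [ 0.127  0.169 -0.043  5.084] sd [0.03  0.014 0.028 0.427]
19.4 w=98 turn=62 sum,m,Tz,F [ 0.151  0.172 -0.021  5.159] sd [0.031 0.018 0.026 0.526]
19.9 w=95 turn=65 sum,m,Tz,F [ 0.149  0.193 -0.044  5.768] sd [0.032 0.011 0.029 0.314]
65
down False
23.9 w=215 turn=free sum,m,Tz,F [ 0.     0.001 -0.001  0.469] sd [0.043 0.019 0.042 0.325]
contact True 18.756655672248407
25.1 w=205 turn=75 sum,m,Tz,F [1.620e-01 1.570e-01 5.000e-03 5.399e+00] sd [0.034 0.014 0.026 0.465]
25.7 w=195 turn=85 sum,m,Tz,F [0.161 0.149 0.012 4.922] sd [0.029 0.01  0.026 0.369]
26.2 w=185 turn=95 sum,m,Tz,F [ 1.600e-01  1.630e-01 -2.000e-03  5.068e+00] sd [0.035 0.014 0.026 0.389]
```

Run:
```python
from h import *
t=stroke(185,95,95,stop=.195); print(t)
```

```text
26.8 w=175 turn=105 sum,m,Tz,F [ 0.151  0.173 -0.022  5.276] sd [0.038 0.02  0.025 0.61 ]
27.4 w=165 turn=115 sum,m,Tz,F [ 0.154  0.166 -0.012  5.024] sd [0.024 0.016 0.026 0.461]
28.0 w=155 turn=125 sum,m,Tz,F [ 0.16   0.177 -0.017  5.335] sd [0.034 0.017 0.028 0.515]
28.6 w=145 turn=135 sum,m,Tz,F [ 0.147  0.171 -0.025  5.147] sd [0.028 0.018 0.021 0.53 ]
29.1 w=135 turn=145 sum,m,Tz,F [ 0.133  0.168 -0.036  5.06 ] sd [0.026 0.015 0.033 0.426]
29.7 w=125 turn=155 sum,m,Tz,F [ 0.154  0.175 -0.02   5.245] sd [0.032 0.012 0.028 0.405]
30.3 w=115 turn=165 sum,m,Tz,F [ 0.168  0.182 -0.014  5.452] sd [0.024 0.019 0.021 0.5  ]
30.9 w=105 turn=175 sum,m,Tz,F [ 0.154  0.168 -0.013  5.01 ] sd [0.055 0.016 0.048 0.473]
31.4 w=95 turn=185 sum,m,Tz,F [ 0.153  0.174 -0.021  5.208] sd [0.037 0.023 0.019 0.689]
185
```

Still free at 185°, so touch must come by about 210°. Next wing, with more averaging.

Run:
```python
from h import *
import h
log0=h.log; h.log=lambda w,turn=None:log0(w,turn,15)
t=185
p,r=pose(95,22,108-20*t/360); robot.movel(p,r,feed=80)
regrip(215,t)
t=stroke(215,145,t,stop=.205); print(t)
```

```text
down False
35.7 w=215 turn=free sum,m,Tz,F [ 0.012 -0.002  0.014  0.733] sd [0.034 0.024 0.028 0.395]
contact True 18.657972615597423
37.0 w=205 turn=195 sum,m,Tz,F [0.16  0.148 0.012 5.23 ] sd [0.021 0.018 0.025 0.606]
37.7 w=195 turn=205 sum,m,Tz,F [ 1.680e-01  1.710e-01 -3.000e-03  5.626e+00] sd [0.04  0.013 0.039 0.392]
38.4 w=185 turn=215 sum,m,Tz,F [ 0.184  0.192 -0.007  5.955] sd [0.039 0.013 0.036 0.396]
39.1 w=175 turn=225 sum,m,Tz,F [ 0.177  0.204 -0.027  6.199] sd [0.036 0.017 0.025 0.512]
39.8 w=165 turn=235 sum,m,Tz,F [ 0.203  0.218 -0.015  6.607] sd [0.026 0.016 0.014 0.498]
40.4 w=155 turn=245 sum,m,Tz,F [ 0.205  0.238 -0.033  7.199] sd [0.037 0.016 0.028 0.495]
STOP
245
```

Compared with the free baseline, the readings rise from about 189° ± 5°, so the target is about 278° of turn (wing at 122°).

Run:
```python
from h import *
import h
log0=h.log; h.log=lambda w,turn=None:log0(w,turn,15)
t=stroke(155,122,245,stop=.25,step=11); print(t)
w=215+185-t
p,r=pose(w,26,108-20*t/360); robot.movel(p,r,feed=60); log0(w,"off",10)
x=robot.current_eef_pos(); robot.movel([x[0],x[1],200],feed=200)
robot.movel(B(-130,0,220),[180,0,180+YAW],feed=200); print(robot.current_time())
print("nut",nut(103))
im=snap("top")["image"]; wr=snap("wrist")["image"]
a=cv2.resize(im[140:290,260:400],None,fx=3,fy=3,interpolation=cv2.INTER_CUBIC); b=cv2.resize(wr[120:270,220:346],None,fx=3,fy=3,interpolation=cv2.INTER_CUBIC)
cv2.imwrite("pics/end.png",np.hstack([a,b])[...,::-1])
```

```text
41.2 w=144 turn=256 sum,m,Tz,F [ 0.222  0.251 -0.029  7.562] sd [0.038 0.012 0.033 0.349]
41.9 w=133 turn=267 sum,m,Tz,F [ 0.23   0.251 -0.02   7.525] sd [0.042 0.019 0.035 0.571]
42.6 w=122 turn=278 sum,m,Tz,F [ 0.224  0.259 -0.035  7.708] sd [0.035 0.019 0.029 0.575]
278
43.0 w=122 turn=off sum,m,Tz,F [-0.032 -0.013 -0.019  0.71 ] sd [0.022 0.015 0.017 0.388]
44.8917
nut (array([29.23294836,  0.20546012]), 187, np.float64(5.967447628004444))
```

View pics/end.png

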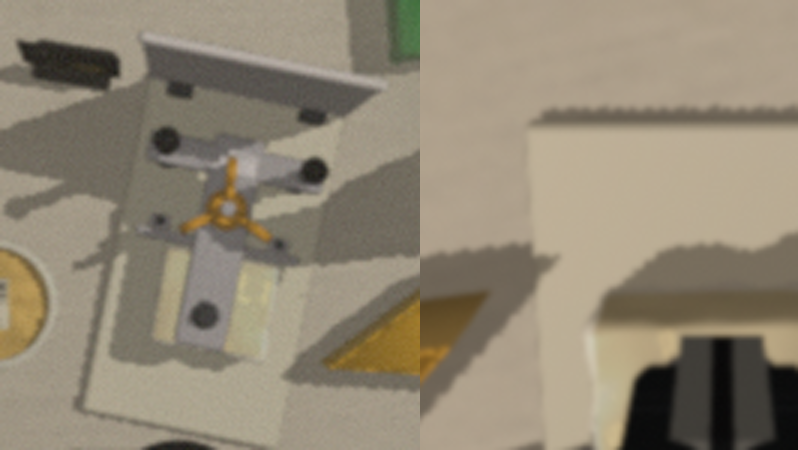

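The final view shows the nut wing at 126°, about 274° of turn. The cheese is still square and home under the foot, and the wedge, tub and card are unmoved. The paused torque rise of 0.07–0.09 N m corresponds to about 75–90° past touch. The hand is clear, so I'm handing in.

```bash
python3 -c "
from plant import robot
robot.finish_job(); print(robot.current_time())"
```

```text
the job is handed in; nothing more can be done
the job is handed in; nothing more can be done
```

I pushed the cheese back against the stop, tightened the nut about 274° clockwise in three strokes, took the hand away and handed the job in. The clock read about 45 s of the 72 s allowed. No verdict is reported, so the figures below are my own checks.

- **Cheese position:** I used two gentle pushes, each stopped by a 9–10 N guard. The last close measurement put its front edge at the home position, square to the board to about 1°. One reading disagreed: the bottom front edge measured about 3 mm past home, while the top edge agreed with home. I put that down to shading or a rounded edge.
- **Clamping force:** The paused nut torque was about 0.15 N m while the foot hung free and started rising at about 189° ± 5°. It ended 0.07 to 0.09 N m higher, which is 75–90° past first touch, or roughly 33–39 N on the cheese. The two ways of computing torque differed slightly (74° and 88°), both inside the 20–60 N window.
- **Nut angle:** The camera put the wing at 126° against the commanded 122°, about 4° less turn than commanded.
- **Contact and surroundings:** Pushes on the nut read at most about 8 N when paused. I felt no contact on any descent between the posts. In the final picture the tub, wedge and card look unmoved, though I did not measure their positions.

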